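# Lay out stripped compass fittings on their outline pads

### The job

The compass has been stripped for overhaul: set each of its four loose fittings (vent plug, rubber stopper, mounting clamp and bezel ring) on the round black pad that bears its own outline, lying inside the outline and the same way up as it lies now, the clamp lengthwise along its outline. Let go of everything, and leave the cracked brown compass bowl standing where it is.

Things in the scene. Friction and masses are not known exactly. Their poses are not given: they have to be found in the camera images.
- vent_plug: loose brass vent plug: a hexagon 27 mm across flats and 12 mm high, flat on the bench, with a plain round stem 18 mm across standing on its middle, 34 mm high in all; about 90 g. Origin: centre of its underside; z is up along the stem.
- stopper: loose blue rubber stopper, a slightly tapered round plug standing on its wider end: 38 mm across at the foot, 34 mm across at the top, 34 mm high; about 35 g. Origin: centre of its underside; z up.
- clamp: loose bright plated steel saddle clamp, like a top hat seen from the side: 74 mm long (its x axis), 22 mm wide (its y axis), 36 mm high; two flat feet 5 mm thick at the ends and a bridge 38 mm long between them, with its flat top at 36 mm; about 70 g. The two ends are alike. Origin: centre of its underside, below the middle of the bridge; z up.
- bezel: loose plain aluminium bezel ring lying flat: 60 mm outside, 44 mm inside diameter, 16 mm high; about 60 g. Origin: centre of its underside; z is its axis, up.
- pad_plug: fixed flat black round disc, 112 mm across and 6 mm thick, with a thin white outline painted on its top: a hexagon, 47 mm across flats (any turn of the plug will do). Origin: centre of its underside (on the bench); the top is at z = 6 mm.
- pad_stopper: fixed flat black round disc, 112 mm across and 6 mm thick, with a thin white outline painted on its top: a single circle, 58 mm across. Origin: centre of its underside (on the bench); the top is at z = 6 mm.
- pad_clamp: fixed flat black round disc, 112 mm across and 6 mm thick, with a thin white outline painted on its top: a long rectangle, 94 mm along its x axis by 42 mm along its y axis, centred (either way round will do). Origin: centre of its underside (on the bench); the top is at z = 6 mm.
- pad_bezel: fixed flat black round disc, 112 mm across and 6 mm thick, with a thin white outline painted on its top: two concentric circles, 80 mm and 24 mm across. Origin: centre of its underside (on the bench); the top is at z = 6 mm.
- cracked_bowl: loose cracked dark brown bakelite compass bowl, open at the top, 90 mm across and 42 mm high, standing among the fittings; to be left alone. Origin: centre of its underside; z up.
There are look-alikes about, which are no part of the job. Leave any blue, turquoise or yellow look-alike of the pad_bezel alone.

How it is judged:
By the outcome, as a careful person would: the job done as asked, in the order asked, and still so for the second after the job is handed in, with the robot touching nothing.
It also fails if it takes over 120 s, if anything falls off the work surface, if the arm or the gripper's body presses on something with over 40 N, if the wrist force passes 120 N, or if a joint passes its speed limit or range.

### The arm

A 6-joint arm with a two-finger parallel gripper is mounted at the origin on the work surface. World frame = base frame: x ahead of the robot, y to its left, z up, the work surface at z = 0. Lengths are in mm, angles in degrees, forces in N, time in s.
With the tool pointing down it reaches from about 350 to 850 mm from the base axis. Payload 8.1 kg.
Tool frame: the origin (TCP) lies midway between the tips of the shut fingers; the grasp point (between the pads) lies 19 mm behind it (r.grasp_offset is the distance from the TCP to the grasp point, in mm); z points along the fingers, x is the direction in which the jaws open and shut, and the axes are right-handed (so a half turn about z gives the same grasp; the last joint's range is limited). The gripper opens to 85 mm and grips with 20 to 120 N. Pads are 22 mm wide; open, the fingers measure 114 mm over their backs; the gripper's body (76 mm by 85 mm) begins 54 mm behind the grasp point. The pads swing forward as they close: fully open they stand 13 mm farther back than shut.
Start: joints at [62.2, 7.471, 85.268, -0, 87.261, -4.893], TCP at [233.52, 552.697, 231.292] pointing down, gripper open.
Joint ranges: [-169.43, 169.43], [-51.17, 129.36], [1.28, 143.12], [-76.62, 256.62], [0, 156.53], [-152.29, 152.29]. Speed limits (degrees/s): [136.94, 136.94, 159.86, 180, 180, 180].

### API

Orientations are given as [roll, pitch, yaw] about the fixed x, y, z axes, in that order (R = Rz(yaw) Ry(pitch) Rx(roll)).
In Python, from bench import r, optics, hand_in gives the robot as it stands.
- The arm moves only by the shell command python3 -m pendant 'ROWS' [FORCE]. ROWS is JSON, a list of rows, each a list of 5 numbers: the opening, from 0 (shut) to 1 (fully open), then the shift along the tool's x, y, z in mm, then the turn about the tool's z in degrees. A call has 1 to 10 rows; each row shifts and turns the commanded pose from where the row before left it, along the tool's axes as they then stand; what a row does not reach is not made up. A row lasts 1/10 s, in which the tool goes at most 50 mm and 8.59 degrees, less where a joint would pass 70% of its speed; a pose out of reach is approached as far as the arm can. A call with a gripper value outside its range is refused whole. The fingers move at their own pace and stop on an object; FORCE is the grip in N (left out, the last holds). Time passes only in rows, so rows that do not move let the fingers close. It gives the time, the measured TCP pose, the force and the opening at its end, in the units of the state.
- r.sense(): the state, without advancing time (a new reading comes with each control period).
- optics.snapshot(name): name is "scene" or "top" or "wrist"; returns (picture, depth): 480x640x3 uint8, blue, green, red; 480x640 float32, mm along the optical axis (not along the pixel's ray), 0 where there is no reading.
- optics.camera_params(name): a dict with "camera_matrix" (3x3 intrinsics, pixels), "k1" (the pictures are not rectified: a ray, as slopes to the right and down, at radius r is drawn at 1 + k1 r^2 times it, then the intrinsics apply), "eye" and "orientation" of the camera in the world. Camera axes: x right, y down, z forward; pixel columns grow to the right and rows downward; lengths in mm; the calibration is good to about 2 mm. A picture is of the moment at which its call begins: read the wrist's pose just before it. camera_params takes no time and is no camera call; for the wrist camera it gives the pose at the moment of the call.
- hand_in(): hands the job in, once; it reports no verdict.
Trained networks look in the newest picture that a camera, given by its name, has taken for a name from the list of things; names that differ only in an ending like _2 or _b are one class to them, and where a whole thing is asked for, a point or a joint stands for the part that bears it (a point fixed in the world has none). Each returns a list of dicts, best first, with "score" (0 to 1); they miss things now and then, are a little off and sometimes report something else, mostly with a low value. They report only what shows in the picture. A call takes as long as a camera call. They do not tell look-alikes from the thing itself.
- optics.search_frame(camera, query): "at" ([x, y, z] in mm, in world coordinates, good to about 4 mm: the middle of the surface that is visible of it).
The state is a dict: "time": time; "joint_pos": joint angles; "qd": joint speeds; "joint_efforts": joint torques, N m; "tool_pos": TCP position; "tcp_rot": TCP orientation; "ft_force": force on the tool from outside, world axes, zero at the start; "wrist_torque": the same for the moment, N m; "finger_gap": finger opening in mm.
Only numpy, scipy, OpenCV 4.12 (cv2) and the standard library are available. Lean on these libraries where they do the work, as an engineer would, in place of code of your own. Each camera call takes 0.05 s, during which the arm holds its last target. There are 200 camera calls.

## Working session

There is one attempt and no reset: what is moved stays moved. The work goes in short steps, Python scripts to look and compute and a shell command to move; the robot and the scene stay as the last step left them, time stands still between calls to the robot, and variables do not carry over. Pictures are saved under pics/ and viewed, about 12 in all and at most 16, crops included, and the job is handed in when it is done.

```bash
mkdir -p pics; cat > h.py <<'E'
import numpy as np, cv2
from bench import r, optics
from scipy.spatial.transform import Rotation as R
def cam(n):
    p=optics.camera_params(n); return p
def rotm(o):
    o=np.array(o,float)
    return o if o.shape==(3,3) else R.from_euler('xyz',o,degrees=True).as_matrix()
def world(p,u,v,d=None,z=None):
    K=np.array(p["camera_matrix"]); a=np.array([(u-K[0,2])/K[0,0],(v-K[1,2])/K[1,1]]); s=a.copy()
    for _ in range(10): s=a/(1+p["k1"]*(s@s))
    ray=rotm(p["orientation"])@np.array([s[0],s[1],1]); e=np.array(p["eye"])
    if d is None: d=(z-e[2])/ray[2]
    return e+ray*d
def pix(p,X):
    K=np.array(p["camera_matrix"]); c=rotm(p["orientation"]).T@(np.array(X)-np.array(p["eye"])); s=c[:2]/c[2]
    s=s*(1+p["k1"]*(s@s)); return K[0,0]*s[0]+K[0,2],K[1,1]*s[1]+K[1,2]
E
python3 - <<'E'
from h import *
for n in("top","scene"):
    im,d=optics.snapshot(n); cv2.imwrite(f"pics/{n}0.png",im); np.save(f"{n}d.npy",d)
    print(n,optics.camera_params(n))
    for q in "vent_plug stopper clamp bezel pad_plug pad_stopper pad_clamp pad_bezel cracked_bowl".split():
        print(q,[(np.round(x["at"]).tolist(),round(x["score"],2)) for x in optics.search_frame(n,q)[:5]])
print(r.sense())
E
```

```text
top {'camera_matrix': array([[601.80000902,   0.        , 310.59662088],
       [  0.        , 601.80000902, 242.66045187],
       [  0.        ,   0.        ,   1.        ]]), 'k1': -0.007819838891798764, 'eye': array([ 188.11549513,   -9.08346348, 1352.45812192]), 'orientation': array([-1.71224098e+02,  1.09049902e-01, -9.12902756e+01])}
vent_plug [([586.0, -5.0, 15.0], 0.69)]
stopper [([602.0, 332.0, 16.0], 0.69)]
clamp [([450.0, -166.0, 32.0], 0.66)]
bezel [([603.0, -322.0, 14.0], 0.55)]
pad_plug [([613.0, 179.0, 6.0], 0.57)]
pad_stopper [([609.0, -182.0, 6.0], 0.93)]
pad_clamp [([451.0, 346.0, 6.0], 0.88)]
pad_bezel [([350.0, -235.0, 3.0], 0.78), ([196.0, -286.0, 6.0], 0.76), ([444.0, -5.0, 4.0], 0.69), ([298.0, 172.0, 2.0], 0.66)]
cracked_bowl [([465.0, 158.0, 14.0], 0.83), ([604.0, -325.0, 17.0], 0.67)]
scene {'camera_matrix': array([[594.42948567,   0.        , 309.76054192],
       [  0.        , 594.42948567, 230.06962432],
       [  0.        ,   0.        ,   1.        ]]), 'k1': 0.04007254437574096, 'eye': array([982.07114905, 412.99436846, 913.31567512]), 'orientation':
[... 533 characters left out ...]
[([455.0, 151.0, 23.0], 0.9)]
{'time': 1.0, 'joint_pos': array([ 6.22004683e+01,  7.47058292e+00,  8.52678076e+01, -8.91995367e-04,
        8.72595889e+01, -4.89345112e+00]), 'qd': array([-0.00997503, -0.01859418, -0.01838467, -0.05361817,  0.081847  ,
        0.05844243]), 'joint_efforts': array([ 2.09418426e-04, -5.69339347e+01, -5.00876427e+01, -2.57864667e-04,
        1.12449223e-03, -1.22615765e-05]), 'tool_pos': array([233.52860715, 552.70489051, 231.29823424]), 'tcp_rot': array([ 1.79998940e+02, -1.93715938e-03,  6.70939621e+01]), 'ft_force': array([-0.48783559,  0.75778765, -1.12827901]), 'wrist_torque': array([-0.02117054, -0.08740814, -0.02680151]), 'finger_gap': 85.47300150068156}
```

View pics/top0.png

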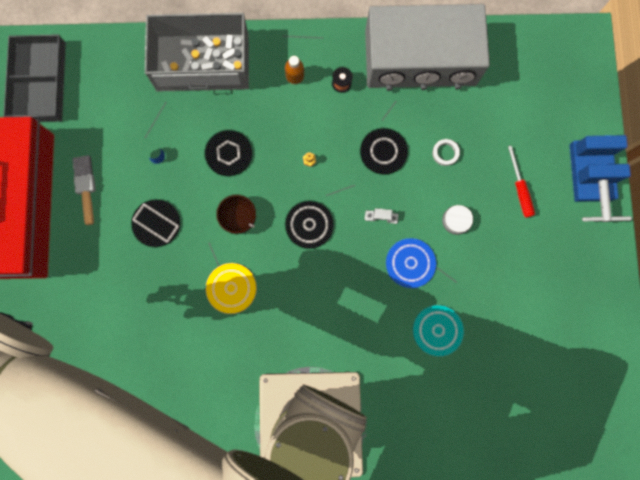

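View pics/scene0.png

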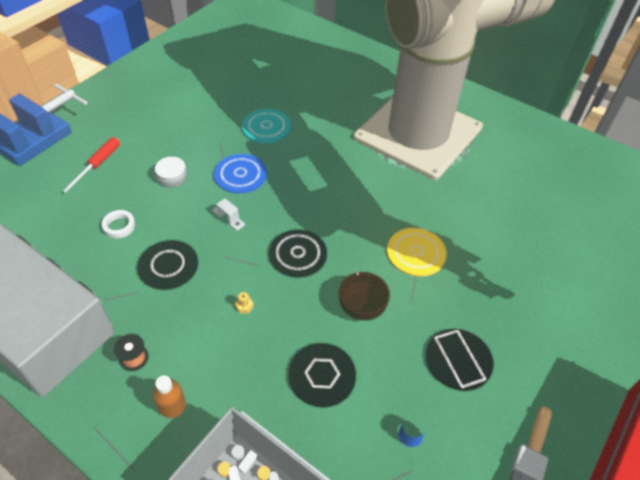

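The top view shows the black pads: hexagon (228,153), single circle (384,151), double circle (309,225) and rectangle (156,223). The fittings are plug (309,159), stopper (157,156), clamp (381,216) and ring (446,152). The bowl is at (236,214), and the yellow, blue and turquoise discs are look-alikes. The scene view agrees. Next I'll measure the pads and fittings from the pixels.

```bash
cat >> h.py <<'E'
def yawv():
    s=r.sense(); return s["tool_pos"],s["tcp_rot"][2]
def to(x,y,z,yaw=None):
    p,w=yawv(); a=np.radians(w); dx,dy=x-p[0],y-p[1]
    dw=None if yaw is None else -(((yaw-w)+90)%180-90)
    return "tool shift",np.round([dx*np.cos(a)+dy*np.sin(a),dx*np.sin(a)-dy*np.cos(a),p[2]-z],1).tolist(),"turn",dw
def blobs(n,im,mask,z,guess,rad=40,amin=15):
    p=cam(n); out=[]
    k,l,st,c=cv2.connectedComponentsWithStats(mask.astype(np.uint8))
    u0,v0=pix(p,guess)
    for i in range(1,k):
        if st[i,4]<amin or np.hypot(c[i][0]-u0,c[i][1]-v0)>rad: continue
        ys,xs=np.where(l==i); cs,_=cv2.findContours((l==i).astype(np.uint8),cv2.RETR_EXTERNAL,cv2.CHAIN_APPROX_NONE)
        w=np.array([world(p,q[0][0],q[0][1],z=z)[:2] for q in cs[0]],np.float32)
        (cx,cy),(a,b),t=cv2.minAreaRect(w)
        out.append((np.round([cx,cy],1).tolist(),np.round([a,b,t],1).tolist(),int(st[i,4])))
    return out
E
python3 - <<'E'
from h import *
for n in("top","scene"):
    im=cv2.imread(f"pics/{n}0.png"); hsv=cv2.cvtColor(im,cv2.COLOR_BGR2HSV); H,S,V=cv2.split(hsv)
    pad={"plug":(613,179,6),"stopper":(609,-182,6),"clamp":(451,346,6),"bezel":(444,-5,6)}
    for k,g in pad.items():
        # dark disc
        m=(V<70)
        print(n,"disc",k,blobs(n,im,cv2.morphologyEx(m.astype(np.uint8),cv2.MORPH_CLOSE,np.ones((7,7))),6,g,12,300))
        print(n,"line",k,blobs(n,im,(V>95)&(S<90),6,g,8))
    print(n,"plug",blobs(n,im,(H<35)&(S>90)&(V>90),10,(590,-3,10),12))
    print(n,"stopper",blobs(n,im,(H>100)&(H<130)&(S>80),17,(612,340,17),25))
    print(n,"clamp",blobs(n,im,(S<70)&(V>80),15,(455,-160,15),20))
    print(n,"bezel",blobs(n,im,(S<70)&(V>110),16,(603,-322,14),12))
E
```

```text
top disc plug [([612.1, 174.4], [109.1, 108.3, 89.6], 1710)]
top line plug [([613.1, 175.6], [51.1, 57.8, 89.8], 192)]
top disc stopper [([608.0, -185.6], [108.3, 108.9, 69.6], 1704)]
top line stopper [([609.6, -185.2], [62.8, 62.5, 88.7], 228)]
top disc clamp [([449.6, 339.8], [109.8, 106.6, 88.7], 1730)]
top line clamp [([451.5, 342.3], [102.0, 49.8, 56.0], 360)]
top disc bezel [([439.3, -9.7], [107.1, 106.4, 88.7], 1792)]
top line bezel [([439.2, -7.4], [84.3, 83.3, 88.7], 331), ([439.0, -8.5], [27.3, 27.8, 88.7], 100)]
top plug [([590.7, -11.9], [27.7, 33.4, 88.6], 150)]
top stopper [([598.7, 334.2], [18.7, 31.0, 39.2], 70)]
top clamp [([454.7, -172.4], [77.1, 32.1, 82.0], 398)]
top bezel [([599.7, -327.3], [64.8, 64.4, 88.7], 435)]
scene disc plug [([613.5, 177.0], [107.5, 107.1, 37.3], 3197)]
scene line plug [([612.1, 176.9], [53.0, 59.3, 37.4], 396)]
scene disc stopper [([610.7, -183.3], [104.6, 102.9, 43.9], 2045)]
scene line stopper [([608.9, -185.5], [66.0, 62.8, 44.6], 370)]
scene disc clamp [([452.8, 343.8], [105.9, 109.0, 37.7], 2931)]
scene line clamp [([449.0, 342.6], [106.1, 50.2, 55.6], 651)]
scene disc bezel [([440.7, -6.7], [105.2, 105.5, 37.6], 1998)]
scene line bezel [([439.2, -7.8], [86.3, 86.3, 37.6], 473), ([439.0, -8.0], [31.2, 28.8, 37.6], 141)]
scene plug [([591.1, -12.8], [42.5, 29.9, 69.2], 275)]
scene stopper [([622.0, 347.8], [22.9, 34.5, 17.4], 232)]
scene clamp [([451.2, -167.2], [85.1, 42.8, 83.0], 533)]
scene bezel [([604.2, -322.2], [76.5, 63.5, 55.6], 682)]
```

```bash
python3 -m pendant '[[1,0,0,0,8.4],[1,0,0,0,8.4],[1,0,0,0,8.4],[1,0,0,0,8.4],[1,0,0,0,8.4],[1,0,0,0,8.4],[1,0,0,0,8.4],[1,0,0,0,8.3],[1,0,0,0,0],[1,0,0,0,0]]'; python3 -c "
from h import *
print(to(550,-12,200,0))"
```

```text
time: 2.0
tool_pos: [233.5, 552.7, 231.3]
tcp_rot: [-180.0, 0.0, 0.2]
ft_force: [-0.1, 0.0, -0.1]
finger_gap: 85.5
('tool shift', [314.1, 566.1, 31.3], 'turn', np.float64(0.2470983956238939))
```

```bash
python3 -m pendant '[[1,0,0,0,0.2],[1,24,44,0,0],[1,24,44,0,0],[1,24,44,0,0],[1,24,44,0,0],[1,24,44,0,0],[1,24,44,0,0],[1,24,44,0,0],[1,24,44,0,0],[1,24,44,0,0]]'; python3 -m pendant '[[1,24,44,0,0],[1,24,44,0,0],[1,24,44,10,0],[1,26,38,20,0],[1,0,0,0,0],[1,0,0,0,0]]'; python3 - <<'E'
from h import *
print(to(591,-12,200,0)); print(cam("wrist"))
im,d=optics.snapshot("wrist"); cv2.imwrite("pics/w1.png",im)
print([(x["at"],x["score"]) for x in optics.search_frame("wrist","vent_plug")])
E
```

```text
time: 3.0
tool_pos: [448.2, 155.0, 231.7]
tcp_rot: [-180.0, -0.1, -0.1]
ft_force: [2.0, 0.8, -0.4]
finger_gap: 85.2
time: 3.6
tool_pos: [543.8, -13.0, 200.5]
tcp_rot: [-180.0, 0.1, -0.2]
ft_force: [-0.5, 0.0, 0.8]
finger_gap: 85.7
('tool shift', [47.2, -1.2, 0.5], 'turn', np.float64(-0.24132405139935997))
{'camera_matrix': array([[429.86374094,   0.        , 322.80534979],
       [  0.        , 429.86374094, 239.61038174],
       [  0.        ,   0.        ,   1.        ]]), 'k1': -0.0679050091048473, 'eye': array([543.27086733,  68.86413427, 342.68607502]), 'orientation': array([ 1.61505896e+02,  1.17006008e-01, -2.62935242e-01])}
[([594.6, -8.8, 14.7], 0.88)]
```

View pics/w1.png

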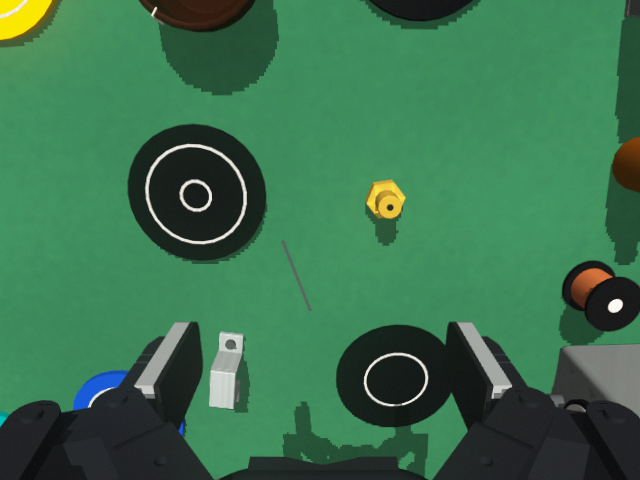

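Wrist view: the plug's stem top is at (390,207) and its hexagon is around (386,196). The clamp runs from (230,335) to (225,408). The jaws flank the bottom of the frame.

```bash
python3 - <<'E'
from h import *
p=cam("wrist")
print(world(p,390,207,z=34),world(p,386,193,z=12))
# clamp: bridge top corners, foot
for q,z in(((218,352),36),((242,348),36),((211,377),36),((236,377),36),((220,333),5),((243,333),5)): print(q,world(p,*q,z=z)[:2])
im=cv2.imread("pics/w1.png");H,S,V=cv2.split(cv2.cvtColor(im,cv2.COLOR_BGR2HSV))
print(blobs("wrist",im,(S<60)&(V>130),6,(609.3,-185.3,6),30)); print(blobs("wrist",im,(S<60)&(V>130),6,(439,-8,6),30))
c=world(p,390,207,z=34);print(to(c[0],c[1],80,0))
E
```

```text
[593.10800117  -7.97777154  34.        ] [592.97802561  -2.16986715  12.        ]
(218, 352) [ 455.10165559 -131.68507737]
(242, 348) [ 475.5734725  -127.67705648]
(211, 377) [ 446.80063672 -156.80750328]
(236, 377) [ 468.4097762  -156.60692919]
(220, 333) [ 449.84200442 -131.94759198]
(243, 333) [ 470.76580721 -131.85770333]
[([611.3, -182.1], [58.9, 60.2, 89.4], 472)]
[([440.3, -4.7], [81.6, 82.4, 89.8], 1026), ([440.4, -4.7], [26.1, 26.2, 42.0], 315)]
('tool shift', [48.9, -3.6, 122.1], 'turn', np.float64(-0.12286252604670267))
```

```bash
python3 -m pendant '[[0.6,24,-2,40,-0.1],[0.6,24,-2,40,0],[0.6,0,0,40,0],[0.6,0,0,36,0],[0.6,0,0,15,0],[0.6,0,0,15,0],[0.6,0,0,0,0],[0.6,0,0,0,0]]' 40; python3 - <<'E'
from h import *
print(to(592.5,-9,14,0)); 
im,d=optics.snapshot("wrist"); cv2.imwrite("pics/w2.png",im[:, 100:560])
E
```

```text
time: 4.5
tool_pos: [593.5, -8.1, 17.4]
tcp_rot: [180.0, -0.1, -0.1]
ft_force: [1.0, -0.8, 0.4]
finger_gap: 51.0
('tool shift', [-1.0, 0.9, 3.4], 'turn', np.float64(-0.07765846837638435))
```

View pics/w2.png

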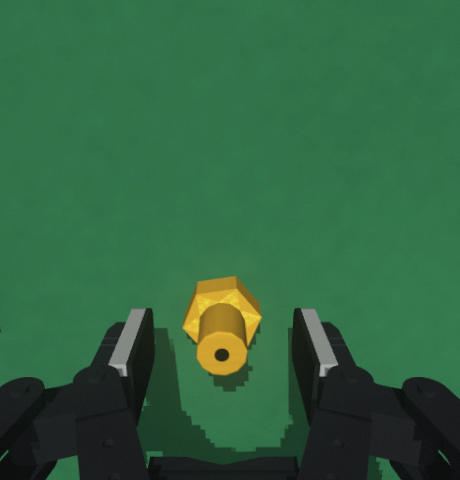

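The stem stands between the jaws, with its top at crop (222,355). I'll close on it.

```bash
python3 -m pendant '[[0.6,-1,1,3.5,0],[0.0,0,0,0,0],[0.0,0,0,0,0],[0.0,0,0,0,0],[0.0,0,0,0,0],[0.0,0,0,0,0],[0.0,0,0,0,0]]' 40; python3 -m pendant '[[0,0,0,-10,0],[0,0,0,-30,0],[0,0,0,-40,0],[0,0,0,0,0]]'; python3 - <<'E'
from h import *
print(to(613,177.5,22,0)); 
E
```

```text
time: 5.25
tool_pos: [591.7, -9.4, 12.7]
tcp_rot: [180.0, -0.0, -0.1]
ft_force: [-2.1, 0.3, 5.0]
finger_gap: 16.9
time: 5.65
tool_pos: [595.5, -9.6, 99.1]
tcp_rot: [179.9, -0.6, -0.1]
ft_force: [0.9, -0.1, 1.1]
finger_gap: 16.2
('tool shift', [17.2, -187.2, 77.1], 'turn', np.float64(-0.10250901503607679))
```

```bash
python3 -m pendant '[[0,4,-40,0,0],[0,5,-45,0,0],[0,5,-45,0,0],[0,3,-40,0,0],[0,0,-17,0,0],[0,0,0,20,0],[0,0,0,20,0],[0,0,0,0,0],[0,0,0,0,0]]'; python3 - <<'E'
from h import *
print(to(613,177.5,21,0)); 
im,d=optics.snapshot("wrist"); cv2.imwrite("pics/w3.png",im[:, 100:560])
H,S,V=cv2.split(cv2.cvtColor(im,cv2.COLOR_BGR2HSV))
p=cam("wrist")
print(pix(p,(613,177.5,6)))
print(r.sense())
E
```

```text
time: 6.55
tool_pos: [608.0, 177.1, 51.6]
tcp_rot: [180.0, 0.1, -0.1]
ft_force: [0.3, -0.1, -0.8]
finger_gap: 16.4
('tool shift', [5.0, -0.4, 30.6], 'turn', np.float64(-0.12641588077657673))
(np.float64(333.8880409986443), np.float64(276.14839513301666))
{'time': 6.6, 'joint_pos': array([ 1.16063077e+01,  2.09677442e+01,  8.88105721e+01, -5.18863073e-03,
        7.02092179e+01,  1.17418976e+01]), 'qd': array([-0.06799793, -0.88081623, -0.93779302,  0.02234887, -0.22173725,
        0.0198598 ]), 'joint_efforts': array([ 2.10425095e-01, -6.31718874e+01, -4.44756854e+01,  8.52526515e-03,
        8.14718474e-02, -4.04850900e-03]), 'tool_pos': array([608.85066888, 177.28594748,  52.73231154]), 'tcp_rot': array([ 1.79997756e+02, -1.31985565e-02, -1.33833439e-01]), 'ft_force': array([-0.31159897,  0.22798434,  0.27002345]), 'wrist_torque': array([ 0.01675312, -0.00924624,  0.00864599]), 'finger_gap': 16.77967480555035}
```

View pics/w3.png

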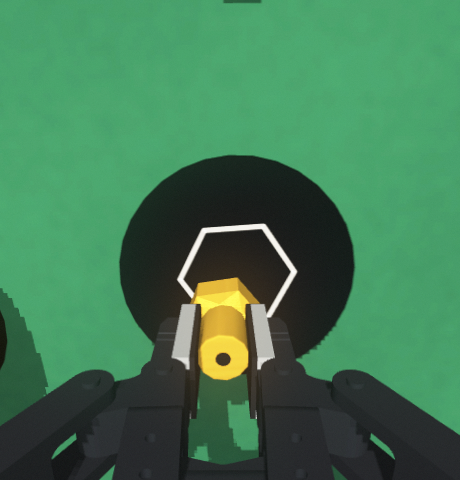

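The plug is held upright over the hexagon, whose centre is around crop (238,272). I'll lower it.

```bash
python3 -m pendant '[[0,5,-1,15,0],[0,0,0,10,0],[0,0,0,5,0],[0,0,0,1.5,0],[0,0,0,0,0],[0,0,0,0,0]]'; python3 -c "
from h import *
print(r.sense()['tool_pos'],to(613.5,177.8,19))"
```

```text
time: 7.2
tool_pos: [613.9, 178.7, 21.2]
tcp_rot: [-180.0, -0.0, -0.1]
ft_force: [-0.2, -0.7, 0.4]
finger_gap: 16.7
[613.92330124 178.7047657   21.23556327] ('tool shift', [-0.4, 0.9, 2.2], 'turn', None)
```

```bash
python3 -m pendant '[[0,0,0,1,0],[0,0,0,1,0],[0,0,0,0,0],[0.1,0,0,0,0],[0.25,0,0,0,0],[0.4,0,0,0,0],[0.6,0,0,0,0],[0.6,0,0,0,0]]';python3 -m pendant '[[0.6,0,0,-30,0],[0.6,0,0,-45,0],[1,0,0,-45,0],[1,0,0,-45,0],[1,0,0,0,0],[1,0,0,0,0]]'; python3 -c "
from h import *
print(to(612,320,190,0))
im,d=optics.snapshot('wrist');cv2.imwrite('pics/w4.png',im)
"
```

```text
time: 8.0
tool_pos: [613.6, 178.6, 18.6]
tcp_rot: [180.0, -0.0, -0.1]
ft_force: [-0.2, 0.7, -0.4]
finger_gap: 51.3
time: 8.6
tool_pos: [614.9, 178.9, 185.9]
tcp_rot: [-180.0, -0.2, -0.1]
ft_force: [0.2, -0.6, -0.7]
finger_gap: 85.7
('tool shift', [-3.1, -141.1, -4.1], 'turn', np.float64(-0.10701941685852034))
```

View pics/w4.png

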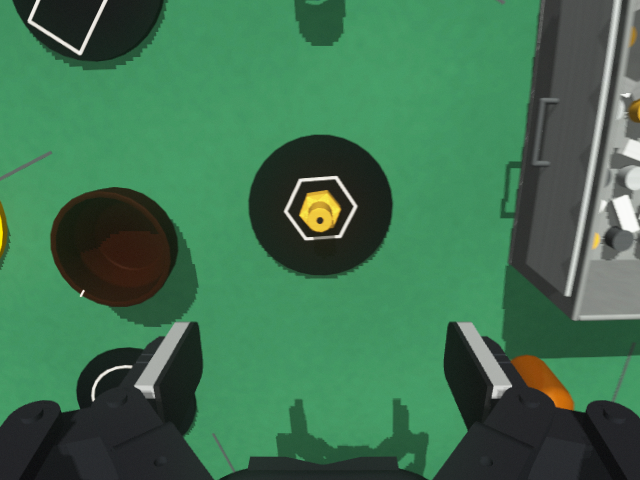

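The plug sits well inside the hexagon at (320,208). On to the stopper.

```bash
python3 -m pendant '[[1,-1,-45,0,0],[1,-1,-45,0,0],[1,0,-30,0,0],[1,0,0,0,0],[1,0,0,0,0]]'; python3 - <<'E'
from h import *
im,d=optics.snapshot('wrist');cv2.imwrite('pics/w5.png',im)
print([(x["at"],x["score"]) for x in optics.search_frame("wrist","stopper")])
im=cv2.imread("pics/w5.png");H,S,V=cv2.split(cv2.cvtColor(im,cv2.COLOR_BGR2HSV))
print(blobs("wrist",im,(H>100)&(H<130)&(S>80),17,(612,340,17),60), to(612,340,60,0))
E
```

```text
time: 9.15
tool_pos: [610.5, 298.7, 180.9]
tcp_rot: [179.9, 0.2, -0.0]
ft_force: [-0.0, -1.2, -0.2]
finger_gap: 85.6
[([610.5, 361.4, 18.1], 0.87)]
[([611.8, 355.4], [15.1, 33.8, 87.5], 289)] ('tool shift', [0.6, -42.6, 121.9], 'turn', np.float64(-0.1418849273313043))
```

View pics/w5.png

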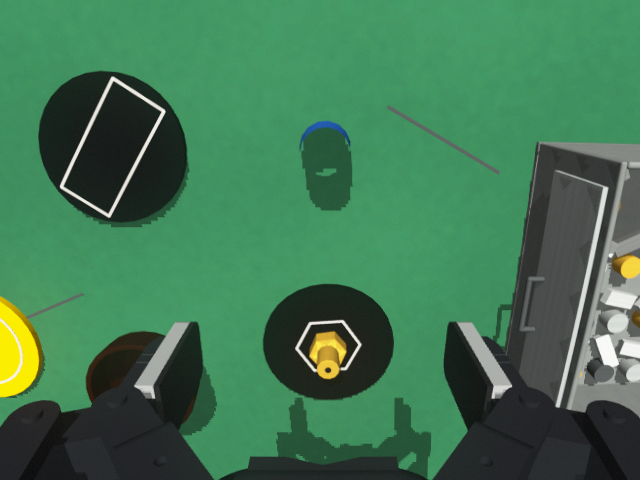

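The pad's rectangle is clear, but the stopper shows only as a blue crescent at (325,130) with a dark top. I'll check the depth there.

```bash
python3 - <<'E'
from h import *
im,d=optics.snapshot('wrist');p=cam('wrist')
cv2.imwrite('pics/w6.png',cv2.resize(im[100:230,260:400],None,fx=5,fy=4.5,interpolation=cv2.INTER_NEAREST)[:, :])
for v in range(110,220,8):
  print(v,[int(world(p,u,v,d=d[v,u])[2]) if d[v,u]>0 else -99 for u in range(285,370,6)])
ys,xs=np.mgrid[100:225,280:375]
P=np.array([world(p,u,v,d=d[v,u]) for u,v in zip(xs.ravel(),ys.ravel()) if d[v,u]>0])
T=P[P[:,2]>29]; print(len(T),T.mean(0),T.min(0),T.max(0))
E
```

```text
110 [0, 0, 0, 0, 1, 0, 0, 0, 0, 1, 0, 0, 0, 0, 0]
118 [1, 0, 0, 0, 0, 0, 0, 0, 0, -1, 0, 0, 0, 0, 0]
126 [0, 0, 0, 1, 17, 0, 0, 1, 28, 5, 0, 0, 0, 0, 0]
134 [1, 0, 0, 30, 0, -1, 1, 0, 0, -1, 7, 0, 0, 0, 0]
142 [1, 0, 0, 0, 0, 1, 0, 0, 0, 0, 0, 0, 0, 0, -1]
150 [-1, 0, 0, 0, 0, 0, 0, 0, 1, 0, 0, 0, 0, 0, 1]
158 [0, 1, 0, 0, 0, 0, 0, 0, 0, 0, 0, 0, 0, 1, 0]
166 [0, -1, 0, 0, -1, 0, 0, 1, 0, 0, 0, 0, 1, -1, 0]
174 [0, 0, 0, 0, 0, 0, -1, 0, 0, 0, 0, 0, 0, 0, 1]
182 [0, 0, 1, 0, 0, 0, -1, 0, 0, 0, 0, 0, 0, 1, 0]
190 [0, 0, 0, 0, 0, 0, 0, 0, 1, 1, 0, 0, 0, 0, 0]
198 [0, 0, 0, 0, 0, 0, 0, 1, 0, 0, 0, 0, 0, 0, 0]
206 [0, 0, 0, 0, 0, 0, 0, 0, 0, 0, 0, 0, 0, 0, 1]
214 [0, 0, 0, 0, 0, 0, 0, 0, 0, 0, 0, 0, 0, 0, 0]
51 [610.25948353 357.51283852  31.77988694] [593.58899974 347.52072436  29.09948668] [626.70494998 361.6236381   35.03169001]
```

View pics/w6.png

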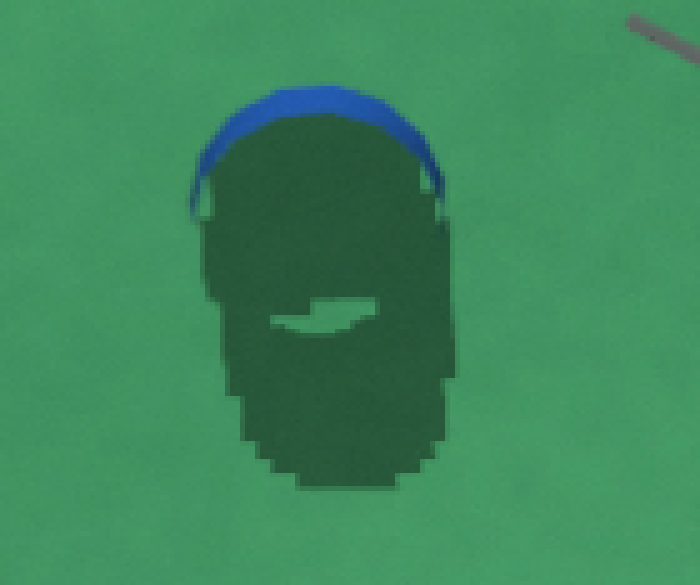

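The stopper's top face isn't rendered, so only its +y flank shows. I'll fit the cone to the flank's depth points.

```bash
python3 - <<'E'
from h import *
from scipy.optimize import least_squares
im,d=optics.snapshot('wrist');p=cam('wrist')
H,S,V=cv2.split(cv2.cvtColor(im,cv2.COLOR_BGR2HSV))
m=(H>100)&(H<130)&(S>80); m[:100]=0;m[230:]=0;m[:,:270]=0;m[:,390:]=0
P=np.array([world(p,u,v,d=d[v,u]) for v,u in zip(*np.where(m)) if d[v,u]>0]);P=P[(P[:,2]>3)&(P[:,2]<38)]
f=lambda c:np.hypot(P[:,0]-c[0],P[:,1]-c[1])-(19-2*P[:,2]/34)
s=least_squares(f,[610,345],loss='soft_l1');print(len(P),s.x,np.abs(f(s.x)).mean())
print(to(s.x[0],s.x[1],60,0))
E
```

```text
257 [610.10664724 344.55560654] 0.13931096856851966
('tool shift', [-1.8, -47.3, 122.9], 'turn', np.float64(-0.18968884816058562))
```

```bash
python3 -m pendant '[[1,-1,-45,0,-0.1],[1,-1,-2,40,0],[0.8,0,0,45,0],[0.8,0,0,45,0],[0.8,0,0,30,0],[0.8,0,0,0,0],[0.8,0,0,0,0]]' 30; python3 - <<'E'
from h import *
print(to(610.1,344.6,4,0))
E
```

```text
time: 10.05
tool_pos: [610.0, 344.8, 23.8]
tcp_rot: [180.0, 0.0, -0.1]
ft_force: [-0.2, 1.0, 0.7]
finger_gap: 68.2
('tool shift', [0.1, 0.2, 19.8], 'turn', np.float64(-0.06745251856398227))
```

```bash
python3 -m pendant '[[0.8,0,0,12,0],[0.8,0,0,7,0],[0.8,0,0,0,0],[0,0,0,0,0],[0,0,0,0,0],[0,0,0,0,0],[0,0,0,0,0],[0,0,0,0,0]]' 30;python3 -m pendant '[[0,0,0,-10,0],[0,0,0,-30,0],[0,0,0,-45,0],[0,0,0,-45,0],[0,0,0,0,0],[0,0,0,0,0]]'; python3 - <<'E'
from h import *
print(to(610.3,-184,60,0))
E
```

```text
time: 10.85
tool_pos: [610.5, 346.0, 5.5]
tcp_rot: [-180.0, -0.1, -0.0]
ft_force: [-0.6, 0.1, 5.2]
finger_gap: 35.0
time: 11.45
tool_pos: [611.1, 346.3, 137.4]
tcp_rot: [-179.9, -0.2, -0.0]
ft_force: [0.1, 0.4, -1.0]
finger_gap: 35.1
('tool shift', [-0.8, 530.3, 77.4], 'turn', np.float64(-0.004741038476339554))
```

```bash
python3 -m pendant '[[0,0,30,0,0],[0,0,45,0,0],[0,0,45,0,0],[0,0,45,0,0],[0,0,45,0,0],[0,0,45,0,0],[0,0,45,0,0],[0,0,45,0,0],[0,0,45,0,0],[0,0,45,0,0]]';python3 -m pendant '[[0,0,45,0,0],[0,-1,40,0,0],[0,0,10,0,0],[0,0,0,40,0],[0,0,0,30,0],[0,0,0,0,0],[0,0,0,0,0]]'; python3 - <<'E'
from h import *
print(to(610.3,-184,60,0))
im,d=optics.snapshot('wrist');cv2.imwrite('pics/w7.png',im);print(pix(cam('wrist'),(610.3,-184,6)))
E
```

```text
time: 12.45
tool_pos: [608.1, -90.8, 132.4]
tcp_rot: [-180.0, 0.2, -0.0]
ft_force: [-0.1, 0.2, -0.2]
finger_gap: 35.2
time: 13.15
tool_pos: [607.6, -183.3, 63.3]
tcp_rot: [-179.9, 0.2, 0.0]
ft_force: [0.7, 0.3, -0.6]
finger_gap: 34.9
('tool shift', [2.7, 0.7, 3.3], 'turn', np.float64(0.023111367391564386))
(np.float64(327.59849015516977), np.float64(267.0790233569406))
```

View pics/w7.png

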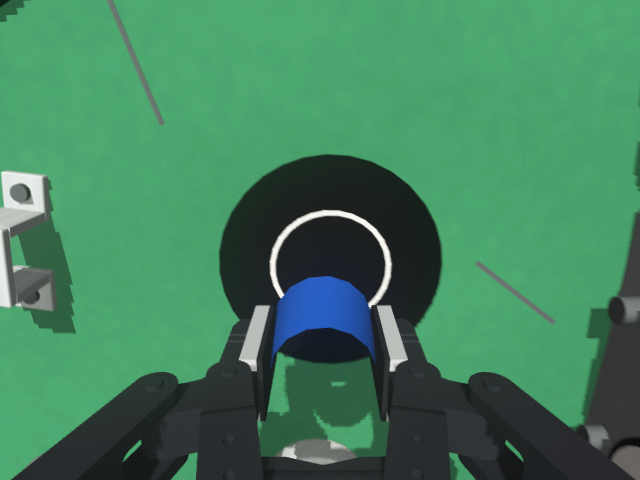

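The stopper is held square, and the outline centre at (331,265) is within 2 mm of prediction. Lowering.

```bash
python3 -m pendant '[[0,3.5,-1,20,0],[0,0,0,18,0],[0,0,0,8,0],[0,0,0,2,0],[0,0,0,0,0],[0,0,0,0,0],[0,0,0,0,0]]'; python3 -m pendant '[[0,0,0,1,0],[0,0,0,0,0],[0,0,0,0,0]]'
```

```text
time: 13.9
tool_pos: [613.0, -183.6, 17.6]
tcp_rot: [180.0, -0.1, -0.0]
ft_force: [-0.7, -0.1, -0.4]
finger_gap: 35.0
time: 14.2
tool_pos: [612.4, -183.4, 15.7]
tcp_rot: [180.0, -0.0, -0.0]
ft_force: [-0.0, 0.1, -0.4]
finger_gap: 35.0
```

```bash
python3 -m pendant '[[0,-1,-0.5,2,0],[0,0,0,1,0],[0,0,0,0.7,0],[0,0,0,0,0],[0,0,0,0,0]]'; python3 -m pendant '[[0.5,0,0,0,0],[0.55,0,0,0,0],[0.6,0,0,0,0],[0.6,0,0,0,0]]';  python3 -m pendant '[[0.8,0,0,-20,0],[0.8,0,0,-40,0],[1,0,0,-45,0],[1,0,0,-45,0],[1,0,0,-20,0],[1,0,0,0,0],[1,0,0,0,0]]'; python3 - <<'E'
from h import *
im,d=optics.snapshot('wrist');cv2.imwrite('pics/w8.png',im);print(to(460,-170,180))
print([(x["at"],x["score"]) for x in optics.search_frame("wrist","clamp")])
E
```

```text
time: 14.7
tool_pos: [611.3, -182.8, 11.8]
tcp_rot: [-180.0, 0.0, -0.0]
ft_force: [0.8, 0.2, 0.1]
finger_gap: 35.0
time: 15.1
tool_pos: [611.4, -182.9, 12.0]
tcp_rot: [180.0, -0.0, -0.0]
ft_force: [0.5, -0.1, 0.3]
finger_gap: 51.0
time: 15.8
tool_pos: [611.5, -182.9, 182.0]
tcp_rot: [180.0, -0.0, -0.0]
ft_force: [1.3, -0.1, -0.4]
finger_gap: 85.1
('tool shift', [-150.7, -12.6, 0.5], 'turn', None)
[([459.0, -162.3, 31.0], 0.98)]
```

View pics/w8.png

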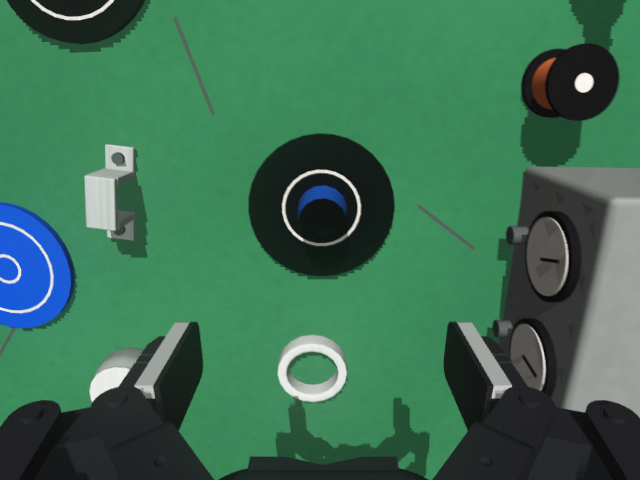

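The stopper stands inside its circle. The clamp's long axis is about vertical at (110,192), and the ring is at (312,368). I'll measure both by depth.

```bash
python3 - <<'E'
from h import *
im,d=optics.snapshot('wrist');p=cam('wrist')
def pts(u0,u1,v0,v1,z0,z1):
    P=np.array([world(p,u,v,d=d[v,u]) for v in range(v0,v1) for u in range(u0,u1) if d[v,u]>0]);return P[(P[:,2]>z0)&(P[:,2]<z1)]
for n,a in(("clamp top",(70,150,130,250,32,40)),("clamp feet",(70,150,130,250,3,7)),("bezel",(265,360,325,410,13.5,19))):
    P=pts(*a); print(n,len(P),P[:,2].mean(),cv2.minAreaRect(P[:,:2].astype(np.float32)))
print(to(459,-163,180))
E
```

```text
clamp top 1693 35.12243947867837 ((453.5303039550781, -171.00534057617188), (38.69756317138672, 23.817602157592773), 82.51280212402344)
clamp feet 919 4.514362238289748 ((454.1234436035156, -170.9867401123047), (73.75221252441406, 22.102792739868164), 82.84772491455078)
bezel 1457 15.011955691296862 ((601.30078125, -325.0046691894531), (58.42010498046875, 58.92241668701172), 10.518959999084473)
('tool shift', [-151.1, -19.4, -0.6], 'turn', None)
```

```bash
python3 -m pendant '[[1,-38,-3,0,0],[1,-40,-3,0,0],[0.6,-40,-3,30,0],[0.6,-38,-3,40,0],[0.6,-1.5,0,40,7.3],[0.6,0,0,0,0],[0.6,0,0,0,0]]' 30; python3 - <<'E'
from h import *
print(to(453.8,-171,8,-7.3))
E
```

```text
time: 16.65
tool_pos: [456.9, -170.7, 75.3]
tcp_rot: [-179.9, 0.1, -7.1]
ft_force: [0.7, -0.7, -0.2]
finger_gap: 51.2
('tool shift', [-3.1, 0.7, 67.3], 'turn', np.float64(0.17361018982307996))
```

```bash
python3 -m pendant '[[0.6,-3,0.7,25,0.2],[0.6,0,0,25,0],[0.6,0,0,15,0],[0.6,0,0,0,0],[0.6,0,0,0,0]]' 30; python3 -m pendant '[[0.6,0,0,2,0],[0,0,0,0,0],[0,0,0,0,0],[0,0,0,0,0],[0,0,0,0,0],[0,0,0,0,0]]'; python3 -m pendant '[[0,0,0,-10,0],[0,0,0,-30,0],[0,0,0,-45,0],[0,0,0,-45,0],[0,0,0,0,0],[0,0,0,0,0]]'; python3 - <<'E'
from h import *
print(to(451.5,344,70,-34))
E
```

```text
time: 17.15
tool_pos: [456.4, -172.2, 12.8]
tcp_rot: [180.0, -0.1, -7.4]
ft_force: [-0.2, 0.3, 0.8]
finger_gap: 51.2
time: 17.75
tool_pos: [455.1, -171.7, 9.6]
tcp_rot: [180.0, -0.1, -7.5]
ft_force: [-1.1, 1.1, 6.3]
finger_gap: 21.2
time: 18.35
tool_pos: [455.5, -171.9, 140.8]
tcp_rot: [179.9, -0.2, -7.5]
ft_force: [0.6, 0.1, -1.1]
finger_gap: 21.2
('tool shift', [-71.3, -511.0, 70.8], 'turn', np.float64(26.496649252532066))
```

```bash
python3 -m pendant '[[0,-4,-30,0,0],[0,-6,-45,0,0],[0,-6,-45,0,0],[0,-6,-45,0,0],[0,-6,-45,0,0],[0,-6,-45,0,0],[0,-6,-45,0,0],[0,-6,-45,0,0],[0,-6,-45,0,0],[0,-6,-45,0,0]]';python3 -m pendant '[[0,-6,-45,0,0],[0,-6,-31,0,0],[0,0,0,0,6.7],[0,0,0,0,6.6],[0,0,0,20,6.6],[0,0,0,30,6.6],[0,0,0,20,0],[0,0,0,0,0],[0,0,0,0,0]]'; python3 - <<'E'
from h import *
print(to(451.5,344,70,-34))
im,d=optics.snapshot('wrist');cv2.imwrite('pics/w9.png',im);print(pix(cam('wrist'),(451.5,344,6)))
E
```

```text
time: 19.35
tool_pos: [452.1, 268.8, 136.7]
tcp_rot: [179.9, 0.2, -7.5]
ft_force: [1.9, 0.3, -0.6]
finger_gap: 21.4
time: 20.25
tool_pos: [450.7, 343.6, 67.5]
tcp_rot: [179.8, 0.1, -34.0]
ft_force: [0.1, 0.6, 0.1]
finger_gap: 21.9
('tool shift', [0.4, -0.7, -2.5], 'turn', np.float64(0.02176739952369644))
(np.float64(324.8767830728728), np.float64(263.4341428554727))
```

View pics/w9.png

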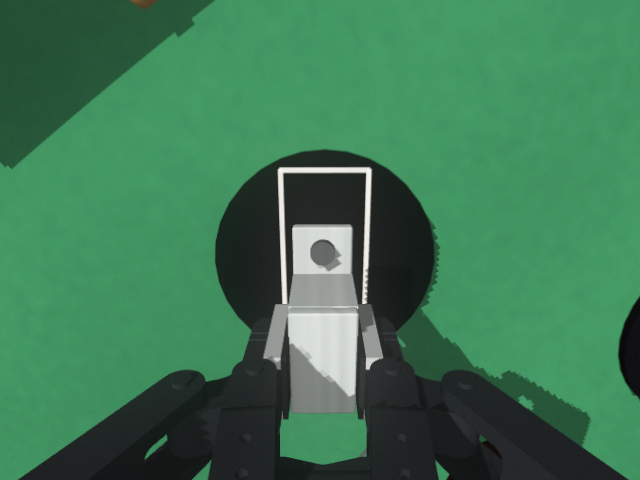

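The clamp is aligned within the rectangle's width, with the line's far edge at row 170. Lowering.

```bash
python3 -c "
from h import *
a=np.radians(56);p=cam('wrist');print(pix(p,(451.5+47*np.cos(a),344+47*np.sin(a),6)))"; python3 -m pendant '[[0,0.3,-0.5,20,0],[0,0,0,18,0],[0,0,0,8,0],[0,0,0,2,0],[0,0,0,0,0],[0,0,0,0,0],[0,0,0,0,0]]'; python3 -m pendant '[[0,0,0,1,0],[0,0,0,0,0],[0,0,0,0,0]]'
```

```text
(np.float64(325.018365742849), np.float64(172.02360489648456))
time: 21.0
tool_pos: [453.1, 345.1, 21.9]
tcp_rot: [-179.9, -0.0, -34.0]
ft_force: [-0.3, -0.1, -0.8]
finger_gap: 21.6
time: 21.3
tool_pos: [452.3, 344.6, 19.8]
tcp_rot: [180.0, -0.0, -34.0]
ft_force: [0.7, 0.0, -0.7]
finger_gap: 21.2
```

```bash
python3 -m pendant '[[0,-0.5,0,2,0],[0,0,0,1,0],[0,0,0,0.7,0],[0,0,0,0,0],[0,0,0,0,0]]'; python3 -m pendant '[[0.35,0,0,0,0],[0.4,0,0,0,0],[0.5,0,0,0,0],[0.5,0,0,0,0]]';  python3 -m pendant '[[0.6,0,0,-20,0],[0.8,0,0,-40,0],[1,0,0,-45,0],[1,0,0,-45,0],[1,0,0,-20,0],[1,0,0,0,0],[1,0,0,0,0]]'; python3 - <<'E'
from h import *
im,d=optics.snapshot('wrist');cv2.imwrite('pics/w10.png',im);print(to(602,-325,180,-34))
E
```

```text
time: 21.8
tool_pos: [451.9, 344.9, 16.0]
tcp_rot: [180.0, 0.0, -34.0]
ft_force: [-1.4, 0.4, -1.7]
finger_gap: 21.4
time: 22.2
tool_pos: [452.0, 344.9, 16.1]
tcp_rot: [-180.0, -0.0, -34.0]
ft_force: [-0.4, 0.2, -0.3]
finger_gap: 42.7
time: 22.9
tool_pos: [452.0, 344.9, 186.1]
tcp_rot: [-180.0, -0.0, -34.0]
ft_force: [-0.2, 0.2, -0.6]
finger_gap: 85.4
('tool shift', [499.3, 470.8, 4.8], 'turn', np.float64(-0.003370639850288626))
```

View pics/w10.png

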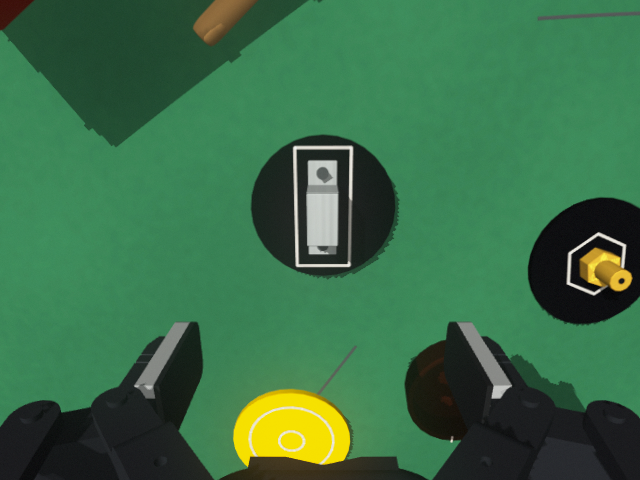

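The clamp lies inside its rectangle. Now the ring.

```bash
python3 -m pendant '[[1,25,24,0,0],[1,34,32,0,0],[1,34,32,0,0],[1,34,32,0,0],[1,34,32,0,0],[1,34,32,0,0],[1,34,32,0,0],[1,34,32,0,0],[1,34,32,0,0],[1,34,32,0,0]]';python3 -m pendant '[[1,34,32,0,0],[1,34,32,0,0],[1,34,32,0,0],[1,34,32,0,0],[1,32,31,30,0],[1,0,0,40,0],[1,0,0,40,0],[1,0,0,0,0],[1,0,0,0,0]]'; python3 - <<'E'
from h import *
print(to(601.5,-325,40,-34),optics.snapshot('wrist') is None)
im,d=optics.snapshot('wrist');p=cam('wrist');cv2.imwrite('pics/w11.png',im)
print(r.sense()["tool_pos"])
u,v=map(int,pix(p,(601.5,-325,16)));print(u,v)
P=np.array([world(p,a,b,d=d[b,a]) for b in range(max(0,v-110),min(480,v+110)) for a in range(u-80,u+80) if d[b,a]>0]);P=P[(P[:,2]>12)&(P[:,2]<18)]
print(len(P),cv2.minAreaRect(P[:,:2].astype(np.float32)))
E
```

```text
time: 23.95
tool_pos: [550.6, -100.5, 183.6]
tcp_rot: [179.9, 0.2, -34.0]
ft_force: [0.7, 1.2, 0.9]
finger_gap: 85.4
time: 24.85
tool_pos: [599.9, -320.5, 75.8]
tcp_rot: [180.0, 0.3, -34.0]
ft_force: [0.4, -0.5, 0.9]
finger_gap: 85.7
('tool shift', [3.9, 2.8, 35.8], 'turn', np.float64(0.000297048906730879)) False
[ 602.74895642 -322.0146977    80.48817896]
325 267
4525 ((602.4358520507812, -326.0146179199219), (59.58870315551758, 59.11861801147461), 29.69746971130371)
```

View pics/w11.png

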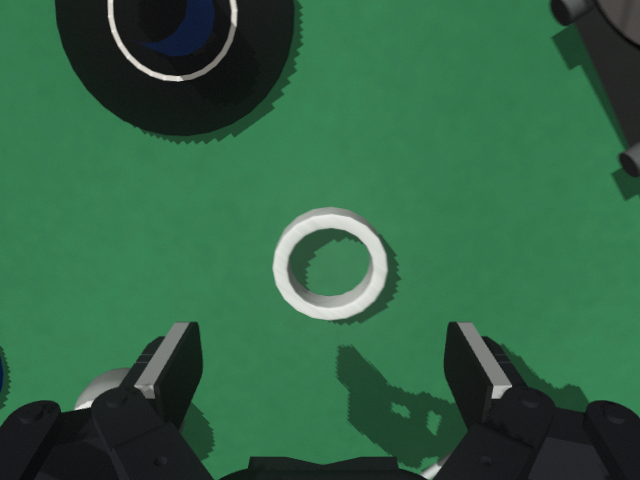

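The ring is at (602,-326), with the jaws straddling it.

```bash
python3 -m pendant '[[1,2,3,30,0],[1,0,0,30,0],[1,0,0,10,0],[1,0,0,0,0],[1,0,0,0,0]]' 40; python3 -c "
from h import *
print(to(602.2,-325.8,-2,-34),r.sense()['tool_pos'])"
```

```text
time: 25.45
tool_pos: [602.9, -325.9, 10.6]
tcp_rot: [-180.0, -0.2, -34.0]
ft_force: [-0.8, -0.7, 0.7]
finger_gap: 85.8
('tool shift', [-0.6, 0.3, 12.6], 'turn', np.float64(0.008429568490512906)) [ 602.88108629 -325.88628319   10.62481323]
```

```bash
python3 -m pendant '[[1,-0.5,0,8,0],[1,0,0,4,0],[1,0,0,0,0],[0.6,0,0,0,0],[0.6,0,0,0,0],[0.6,0,0,0,0],[0.6,0,0,0,0]]' 40; python3 -m pendant '[[0.6,0,0,-10,0],[0.6,0,0,-30,0],[0.6,0,0,-40,0],[0.6,0,0,-40,0],[0.6,0,0,0,0],[0.6,0,0,0,0]]'; python3 -c "
from h import *
print(to(440.3,-5.5,60,-34),r.sense()['tool_pos'])"
```

```text
time: 26.15
tool_pos: [601.6, -325.3, -3.0]
tcp_rot: [-180.0, -0.1, -34.0]
ft_force: [-0.3, 0.5, 4.3]
finger_gap: 58.9
time: 26.75
tool_pos: [602.1, -325.6, 118.5]
tcp_rot: [-180.0, -0.2, -34.0]
ft_force: [0.5, -0.5, -1.3]
finger_gap: 59.0
('tool shift', [-313.2, -174.9, 58.5], 'turn', np.float64(-0.006505523264266344)) [ 602.10131144 -325.59840359  118.49913057]
```

```bash
python3 -m pendant '[[0.6,-30,-17,0,0],[0.6,-38,-21,0,0],[0.6,-40,-22,0,0],[0.6,-40,-22,0,0],[0.6,-40,-22,0,0],[0.6,-40,-23,0,0],[0.6,-40,-23,0,0],[0.6,-30,-17,0,0],[0.6,-15,-8,20,0],[0.6,0,0,38,0]]';  python3 -m pendant '[[0.6,0,0,0,0],[0.6,0,0,0,0],[0.6,0,0,0,0]]'; python3 -c "
from h import *
print(to(440.3,-5.5,5,-34),r.sense()['tool_pos'])
im,d=optics.snapshot('wrist');cv2.imwrite('pics/w12.png',im);p=cam('wrist');print(pix(p,(440.3,-5.5,6)))"
```

```text
time: 27.75
tool_pos: [439.9, -2.9, 58.7]
tcp_rot: [-179.9, -0.2, -33.9]
ft_force: [0.5, -0.9, -0.9]
finger_gap: 59.0
time: 28.05
tool_pos: [440.2, -5.3, 59.2]
tcp_rot: [-180.0, -0.0, -34.0]
ft_force: [-0.0, 0.7, -0.1]
finger_gap: 59.2
('tool shift', [0.2, 0.2, 54.2], 'turn', np.float64(-0.03900179965251027)) [440.20464676  -5.25304973  59.19515647]
(np.float64(324.37759316167126), np.float64(270.54826503448663))
```

View pics/w12.png

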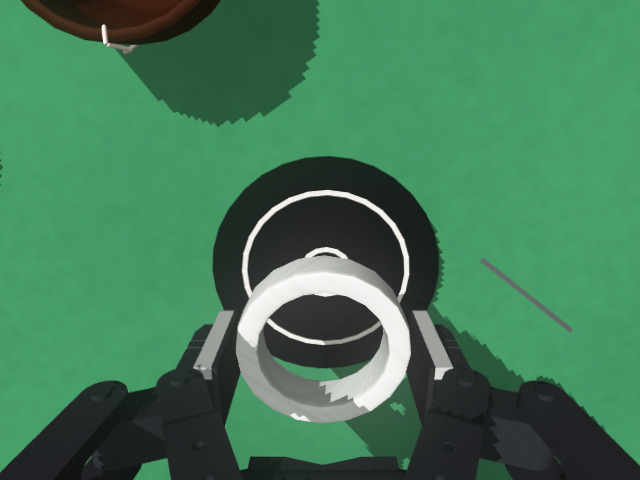

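The ring is held over the double circle, centre (326,268), on target. Lowering.

```bash
python3 -m pendant '[[0.6,0,0,20,0],[0.6,0,0,20,0],[0.6,0,0,9,0],[0.6,0,0,0,0],[0.6,0,0,0,0],[0.6,0,0,4,0],[0.6,0,0,0,0],[0.6,0,0,0,0]]'; python3 -c "
from h import *
print(to(440.6,-5.2,3,-34),r.sense()['ft_force'])"
```

```text
time: 28.9
tool_pos: [439.8, -4.9, 5.5]
tcp_rot: [-180.0, -0.0, -34.0]
ft_force: [-0.3, 0.4, -0.6]
finger_gap: 58.9
('tool shift', [0.8, -0.2, 2.5], 'turn', np.float64(-0.005643586779484622)) [-0.3441864   0.44445133 -0.61573086]
```

```bash
python3 -m pendant '[[0.6,0.5,0,1,0],[0.6,0,0,1,0],[0.6,0,0,0.5,0],[0.6,0,0,0,0],[0.75,0,0,0,0],[0.85,0,0,0,0],[1,0,0,0,0],[1,0,0,0,0],[1,0,0,0,0]]'; python3 -m pendant '[[1,0,0,-20,0],[1,0,0,-45,0],[1,0,0,-45,0],[1,0,0,-45,0],[1,0,0,-45,0],[1,0,0,0,0],[1,0,0,0,0]]'; python3 -c "
from h import *
im,d=optics.snapshot('wrist');cv2.imwrite('pics/w13.png',im)
im,d=optics.snapshot('top');cv2.imwrite('pics/top1.png',im)"
```

```text
time: 29.8
tool_pos: [439.9, -5.1, 2.6]
tcp_rot: [180.0, 0.0, -34.0]
ft_force: [0.2, -0.9, -0.4]
finger_gap: 85.4
time: 30.5
tool_pos: [440.9, -5.2, 204.0]
tcp_rot: [-179.9, -0.2, -34.0]
ft_force: [0.1, -0.2, -0.6]
finger_gap: 85.7
```

View pics/w13.png

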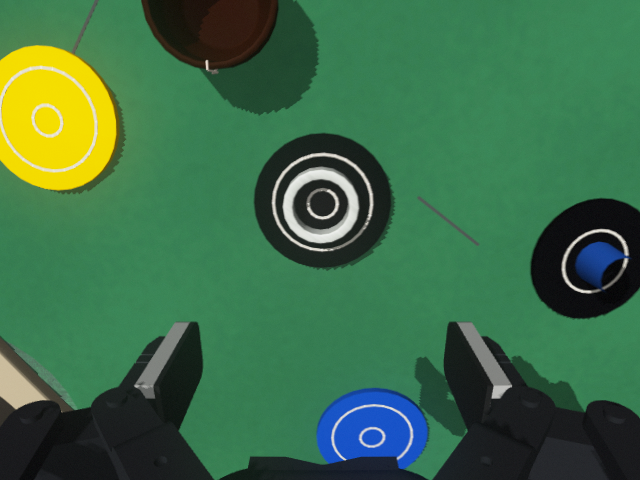

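The ring lies between its two circles, and nothing is touching it. Handing in.

```bash
python3 -m pendant '[[1,0,0,0,0],[1,0,0,0,0],[1,0,0,0,0]]'; python3 -c "
from bench import hand_in
print(hand_in())"
```

```text
time: 30.9
tool_pos: [439.4, -5.0, 201.6]
tcp_rot: [180.0, 0.1, -34.0]
ft_force: [0.6, 0.5, 0.9]
finger_gap: 85.6
the job is handed in; nothing more can be done
None
```

I set the vent plug, stopper, clamp and bezel ring on their own black pads, in that order, and handed the job in at 30.9 s. No verdict came back. The gripper was open about 200 mm above the bench, touching nothing.

- **Placement:** A wrist picture after each release showed the part upright and inside its outline, with the clamp lengthwise along its rectangle.
- **Left alone:** I did not touch the bowl or the coloured look-alikes. I checked the bowl only by eye in later pictures, not by measuring it. I also saved a last overhead picture but did not view it.
- **Disagreements:** The stopper's top face did not show in the pictures. I located it from depth readings on its side, and that fit was within about 0.15 mm. The overhead and wrist cameras differed by about 2–3 mm, well inside the roughly 10 mm margin of each outline. The gripper read 16–17 mm on the plug's 18 mm stem, but the plug was held upright.

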